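Set the polariscope's analyser ring to the red stud and take a reading

ROBOT

A 6-joint arm with a two-finger parallel gripper is mounted at the origin on the work surface. World frame = base frame: x ahead of the robot, y to its left, z up, the work surface at z = 0. Lengths are in m, angles in rad, forces in N, time in s.
With the tool pointing down it reaches from about 0.325 to 0.775 m from the base axis. Payload 5.5 kg.
Tool frame: the origin (TCP) lies midway between the tips of the shut fingers; the grasp point (between the pads) lies 19 mm behind it; z points along the fingers, y is the line along which they close (so a half turn about z gives the same grasp; the last joint's range is limited). The gripper opens to 85 mm and grips with 20 to 120 N. Pads are 22 mm wide; open, the fingers measure 114 mm over their backs; the gripper's body (76 mm by 85 mm) begins 54 mm behind the grasp point. The pads swing forward as they close: fully open they stand 13 mm farther back than shut.
Start: joints at [-1.241, 0.091, 1.231, -0, 1.82, -0.057], TCP at [0.226, -0.556, 0.231] pointing down, gripper open.
Joint ranges: [-2.87, 2.87], [-0.86, 2.18], [0.17, 2.46], [-1.51, 4.65], [0.06, 2.69], [-2.65, 2.65]. Speed limits (rad/s): [2.57, 2.57, 3.01, 3.14, 3.14, 3.14].

INTERFACE

Orientations are given as a unit quaternion [x, y, z, w].
In Python, from station import manip gives the robot as it stands.
- The arm moves only by the tool send_rows, never from a script. Its argument "targets" is text: rows parted by semicolons, each of 7 numbers parted by spaces: the turn, a rotation vector about the tool's x, y, z in rad, then the shift along the tool's x, y, z in mm, then the finger opening in mm, from 0 to 85.4. A call has 1 to 12 rows; each row shifts and turns the commanded pose from where the row before left it, along the tool's axes as they then stand; what a row does not reach is not made up. A row lasts 1/12 s, in which the tool goes at most 41.7 mm and 7.16 degrees, less where a joint would pass 70% of its speed; a pose out of reach is approached as far as the arm can. A call is refused whole if a number of a shift passes 41.7 or a number of a turn 0.125, either way. A call with a gripper value outside its range is refused whole. The fingers move at their own pace and stop on an object; "newtons" is the grip in N (left out, the last holds). Time passes only in rows, so rows that do not move let the fingers close. It gives the time, the measured TCP pose, the force, the opening and the grip force at its end, in the units of the state.
- manip.get_obs(): the state, without advancing time (a new reading comes with each control period).
- manip.snapshot(name): name is "side" or "top" or "wrist"; returns the picture (400x640x3 uint8, blue, green, red); there is no depth.
- manip.get_calibration(name): a dict with "fov_y" (degrees; the focal length in pixels is half the picture's height over the tangent of half this angle, whatever the lens; pixels are square), "cx", "cy" (the principal point, pixels), "distortion" ([k1, k2, p1, p2, k3] as OpenCV has them; the pictures are not rectified), "origin" and "orientation" of the camera in the world. Camera axes: x right, y down, z forward; pixel columns grow to the right and rows downward; lengths in m; the calibration is good to about 2 mm. A picture is of the moment at which its call begins: read the wrist's pose just before it. get_calibration takes no time and is no camera call; for the wrist camera it gives the pose at the moment of the call.
- manip.sign_off(): hands the job in; it is judged then, once.
The state is a dict: "t": time; "joints": joint angles; "dq": joint speeds; "joint_efforts": joint torques, N m; "ee_pos": TCP position; "eef_rot": TCP orientation; "force": force on the tool from outside, world axes, zero at the start; "wrist_torque": the same for the moment, N m; "gripper_width": finger opening in m; "grasp_force": force on a finger pad.
Only numpy, scipy, OpenCV 4.12 (cv2) and the standard library are available. Lean on these libraries where they do the work, as an engineer would, in place of code of your own. Each camera call takes 0.05 s, during which the arm holds its last target. There are 200 camera calls.

TASK

On the tabletop polariscope, gently push the upright pin of the analyser lever around its arc until the yellow pointer points squarely at the red stud on the scale (not the blue one), then press the green button on the grey control box all the way down and let it come up again. Only push with the fingers: do not pinch or lift anything, and leave the glassware, bottles and stopper where they stand.

Things in the scene. Friction and masses are not known exactly. Their poses are not given: they have to be found in the camera images.
- axis (a point): the polariscope is a fixed white drum 256 mm wide with a round white scale disc, 260 mm in diameter, on top. This point is the vertical turning axis of the analyser ring, at the level of the scale's upper face, 56 mm above the table
- ring: the analyser ring: a dark knurled disc, 134 mm wide and 14 mm high, with a green glass window, lying on the scale and turning about the vertical axis. Origin on that axis, 1 mm above the scale; x points along lever and pointer, z up. It turns freely past both studs, needs about 1.5 to 2.5 N sideways on the pin, does not coast and stays where it is left
- lever_pin (a point): the upright round steel pin with a yellow cap at the end of the lever, 80 mm from the turning axis, 12 to 13 mm in diameter. It stands free from 66 mm to 117 mm above the table. This point is on the pin's centre line, 93 mm above the table
- pointer (a point): tip of the yellow pointer, a 5 mm wide bar that sticks out of the lever's end just above the scale, 102 mm from the turning axis. Axes as the ring's: x points outward from the turning axis along the pointer, z up
- red_stud (a point): the red stud, the mark to set to: a low round stud 18 mm in diameter and 8 mm high, fixed near the rim of the scale, 114 to 118 mm from the turning axis. Point at its centre, 60 mm above the table. The lever's pin and pointer pass inside it without touching
- blue_stud (a point): the blue stud, of the same shape as the red one, on the other side of the scale: another mark, not to be used
- read_top (a point): centre of the top of the green round button, 32 mm in diameter, on the grey control box (100 x 80 x 50 mm), 68 mm above the table when up. It is pressed straight down
- read (a joint): travel of the green button: 0 up, 0.006 m fully down; its spring needs 1.2 N to start and 4 N fully down, and pushes it up again when let go
- flask: loose conical glass flask, 82 mm wide, 125 mm high; origin at the centre of its underside; bystander
- beaker: loose glass beaker, 68 mm wide, 90 mm high; origin at the centre of its underside; bystander
- amber: loose amber bottle with black cap, 50 mm wide, 100 mm high; origin at the centre of its underside; bystander
- dish: loose covered glass dish, 90 mm wide, 16 mm high; origin at the centre of its underside; bystander
- vial: loose small glass sample vial with blue cap, 22 mm wide, 50 mm high; origin at the centre of its underside; bystander
- bung: loose orange stopper, 32 mm wide, 26 mm high; origin at the centre of its underside; bystander
- rinse: loose white plastic rinse bottle with red cap, 60 mm wide, 150 mm high; origin at the centre of its underside; bystander
- rack: fixed blue tube rack, 100 x 70 mm, with four capped tubes up to 88 mm high, on the other side of the polariscope from the control box; origin at the centre of its underside; bystander
Not all that is in view belongs to the job. Leave any pink look-alike of the part that bears read_top alone.

How it is judged:
On the way, in this order (a step that is already met when the one before it is completed fails the run):
1. the pointer rests pointing at the red stud (y of red_stud in the frame of pointer between -0.006 and 0.006 m and x of red_stud in the frame of pointer above 0 m and angular speed of ring below 0.03 rad/s), for 0.3 s.
2. the green button is pressed down (y of red_stud in the frame of pointer between -0.006 and 0.006 m and x of red_stud in the frame of pointer above 0 m and value of joint read above 0.0045 m), for 0.05 s.
At the end, for the whole second after the job is handed in: The line of the pointer passes within 6 mm of the red stud's centre (two thirds of the stud's half width), on the stud's side of the axis; the ring is at rest and the green button, which was pressed at least 4.5 mm down after the ring had been set, is up again (all of step 1 and value of joint read below 0.001 m); the robot touches nothing.
It fails at once if the button was pressed while the pointer was not at the red stud (value of joint read above 0.0045 m and not (y of red_stud in the frame of pointer between -0.006 and 0.006 m and x of red_stud in the frame of pointer above 0 m)).
It fails at once if the lever or ring was pinched or pushed hard (over 18 N) (contact force between the fingers and ring above 18 N).
It fails at once if a bystander was moved or lifted by more than 20 mm (distance of any of flask, beaker, amber, dish, vial, bung, rinse from where it was at the start of the episode above 0.02 m).
It fails at once if a bystander was tipped over (angle between any of flask, beaker, amber, dish, vial, bung, rinse's own z axis and vertical above 0.5 rad).
It also fails if it takes over 51 s, if anything falls off the work surface, if the arm or the gripper's body presses on something with over 40 N, if the wrist force passes 120 N, or if a joint passes its speed limit or range.

## Working session

There is one attempt and no reset: what is moved stays moved. The work goes in short steps, Python scripts to look and compute and a tool call to move; the robot and the scene stay as the last step left them, time stands still between calls to the robot, and variables do not carry over. Pictures are saved under pics/ and viewed, at most 10 in all, crops included, and the job is handed in when it is done.

Besides the shell and the picture viewer there is one more tool, called after ">>>" by a JSON object that holds its "method" and its "body", one argument or row to a line. send_rows: Moves the arm, as the interface text tells. Its arguments: {"type":"object","properties":{"targets":{"type":"string"},"newtons":{"type":"number"}},"required":["targets"]}

```bash
mkdir -p pics; cat > h.py <<'E'
import numpy as np, cv2
from scipy.spatial.transform import Rotation as R
from station import manip
def snap(n,f):
    c=manip.get_calibration(n); im=np.array(manip.snapshot(n)); cv2.imwrite('pics/'+f,im); return im,c
def KD(c):
    f=200/np.tan(np.radians(c['fov_y'])/2)
    return np.array([[f,0,c['cx']],[0,f,c['cy']],[0,0,1]]),np.array(c['distortion'],float)
def onplane(c,px,z):
    K,D=KD(c); u=cv2.undistortPoints(np.array(px,float).reshape(-1,1,2),K,D).reshape(-1,2)
    d=R.from_quat(c['orientation']).apply(np.c_[u,np.ones(len(u))]); o=np.array(c['origin'])
    return o+d*((z-o[2])/d[:,2])[:,None]
def proj(c,P):
    K,D=KD(c); r=R.from_quat(c['orientation']).inv()
    p=r.apply(np.atleast_2d(P)-np.array(c['origin'])); return cv2.projectPoints(p,np.zeros(3),np.zeros(3),K,D)[0].reshape(-1,2)
def blobs(im,lo,hi,amin=15):
    m=cv2.inRange(cv2.cvtColor(im,cv2.COLOR_BGR2HSV),np.array(lo),np.array(hi))
    n,l,s,ce=cv2.connectedComponentsWithStats(m)
    return [(ce[i].round(1),s[i]) for i in range(1,n) if s[i,4]>=amin]
E
python3 - <<'E'
from h import *
for n in('top','side'):
    im,c=snap(n,n+'0.png'); print(n,c)
    if n=='top':
        for nm,lo,hi in(('yel',(22,120,100),(35,255,255)),('red',(0,150,80),(8,255,255)),('red2',(172,150,80),(180,255,255)),('blue',(100,130,60),(130,255,255)),('green',(45,100,50),(85,255,255))):
            for b in blobs(im,lo,hi): print(nm,b[0],b[1],onplane(c,b[0],.06).round(3))
print(manip.get_obs())
E
```

```text
top {'fov_y': 57.56707054876798, 'cx': 319.3300527291151, 'cy': 201.23817064313067, 'distortion': array([0.02625978, 0.        , 0.        , 0.        , 0.        ]), 'origin': array([ 0.45928109, -0.02690842,  1.02664721]), 'orientation': array([ 0.70679961, -0.70504738,  0.02863126, -0.05022703])}
yel [329.6 231.4] [328 230   4   4  15] [[ 0.487 -0.025  0.06 ]]
red [391.4 110.5] [386 106  11  10  90] [[ 0.817 -0.193  0.06 ]]
red [366.8 196. ] [365 194   5   5  23] [[ 0.582 -0.124  0.06 ]]
blue [278.9  75.6] [ 226   48  121   49 2374] [[0.919 0.117 0.06 ]]
blue [517.  167.4] [513 163   8  11  51] [[ 0.658 -0.518  0.06 ]]
blue [281.7 209.4] [279 207   6   6  25] [[0.546 0.103 0.06 ]]
blue [224.2 245.9] [206 226  35  40 813] [[0.448 0.255 0.06 ]]
blue [371.3 272.5] [368 269   8   8  46] [[ 0.381 -0.133  0.06 ]]
green [460.9 172.2] [454 168  15   9  64] [[ 0.645 -0.373  0.06 ]]
green [456.6 187.8] [451 183  12  11  99] [[ 0.604 -0.36   0.06 ]]
green [427.6 227.5] [420 224  16   8 101] [[ 0.499 -0.281  0.06 ]]
green [428.3 245.6] [422 240  13  12 126] [[ 0.451 -0.282  0.06 ]]
side {'fov
[... 290 characters left out ...]
}
{'t': 0.1, 'joints': array([-1.24065777e+00,  9.17905852e-02,  1.23180089e+00,  1.41697211e-05,
        1.81981020e+00, -5.67186770e-02]), 'dq': array([-0.00162085, -0.00239925, -0.00330496,  0.00074905, -0.00173226,
       -0.00102225]), 'joint_efforts': array([ 4.28107363e-03, -4.60215104e+01, -4.19218433e+01,  1.71632823e-04,
        1.05448122e-02, -4.50330077e-06]), 'ee_pos': array([ 0.22627389, -0.55541092,  0.23023974]), 'eef_rot': array([ 9.81350203e-01,  1.92226325e-01, -1.16466902e-04, -8.97006997e-04]), 'force': array([-1.49123685,  0.50483012,  0.57015077]), 'wrist_torque': array([-0.00821003,  0.05997084,  0.03809406]), 'grasp_force': 0.0, 'gripper_width': 0.08535541678797255}
```

View pics/top0.png

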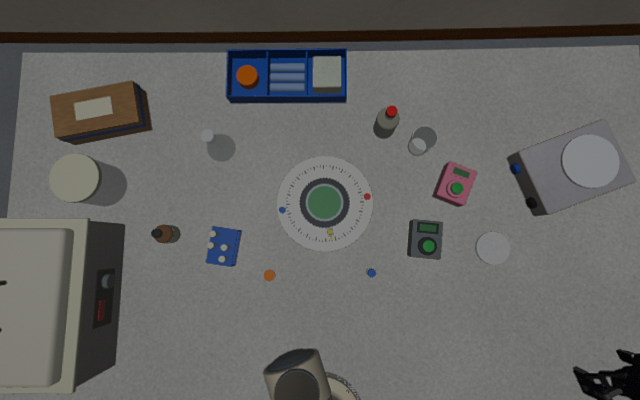

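View pics/side0.png

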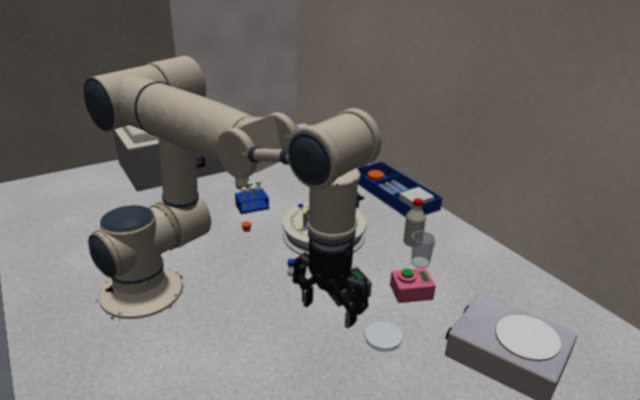

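The top view shows the scale centre near (325,203), pin/pointer at (330,232) and red stud at (367,196). The blue stud is at (282,209), and the green button is on the grey box at (428,246), with a pink look-alike at (457,188). The side view confirms the layout, but the arm hides part of the scale.

```bash
python3 - <<'E'
from h import *
im=cv2.imread('pics/top0.png'); c=manip.get_calibration('top')
g=cv2.cvtColor(im,cv2.COLOR_BGR2GRAY); roi=np.zeros_like(g); cv2.circle(roi,(325,203),60,255,-1)
for t in(150,165,180):
    m=((g>t)&(roi>0)).astype('uint8')*255
    cn=max(cv2.findContours(m,cv2.RETR_EXTERNAL,cv2.CHAIN_APPROX_NONE)[0],key=cv2.contourArea)
    W=onplane(c,cn.reshape(-1,2),.056)[:,:2]
    (x,y),r=cv2.minEnclosingCircle(W.astype('float32')); print(t,x,y,r,cv2.contourArea(cn))
# green window of ring, z~.071
for b in blobs(im,(40,40,40),(90,255,255),300): print('win',b[0],b[1],onplane(c,b[0],.071))
r=onplane(c,[366.8,196],.064)[0];b=onplane(c,[281.7,209.4],.064)[0];print('studs',r,b)
print('pincap',onplane(c,[329.6,231.4],.117)); print('btn',onplane(c,[428.3,245.6],.068))
cv2.imwrite('pics/topz.png',cv2.resize(im[140:290,260:460],None,fx=4,fy=4,interpolation=cv2.INTER_CUBIC))
for nm,p,z in(('dish',(492,248),.016),('bung',(269,275),.026),('vial',(371,272.5),.05),('rinse cap',(391.4,110.5),.15),('beaker',(418,147),.09),('flask',(208,137),.125),('rack',(223,246),.06)): print(nm,onplane(c,p,z).round(3))
E
```

```text
Traceback (most recent call last):
ValueError: max() iterable argument is empty
```

```bash
python3 - <<'E'
from h import *
im=cv2.imread('pics/top0.png'); c=manip.get_calibration('top')
g=cv2.cvtColor(im,cv2.COLOR_BGR2GRAY); roi=np.zeros_like(g); cv2.circle(roi,(325,203),60,255,-1)
print(g[203,270:330],im[203,285])
for t in(115,125,135):
    m=((g>t)&(roi>0)).astype('uint8')*255
    cs=cv2.findContours(m,cv2.RETR_EXTERNAL,cv2.CHAIN_APPROX_NONE)[0]
    if not cs: continue
    cn=max(cs,key=cv2.contourArea)
    W=onplane(c,cn.reshape(-1,2),.056)[:,:2]
    (x,y),r=cv2.minEnclosingCircle(W.astype('float32')); print(t,x,y,r,cv2.contourArea(cn))
for b in blobs(im,(40,40,40),(90,255,255),300): print('win',b[0],b[1],onplane(c,b[0],.071))
r=onplane(c,[366.8,196],.064)[0];b=onplane(c,[281.7,209.4],.064)[0];print('studs',r,b)
print('pincap',onplane(c,[329.6,231.4],.117)); print('btn',onplane(c,[428.3,245.6],.068))
cv2.imwrite('pics/topz.png',cv2.resize(im[140:290,260:460],None,fx=4,fy=4,interpolation=cv2.INTER_CUBIC))
for nm,p,z in(('dish',(492,248),.016),('bung',(269,275),.026),('vial',(371,272.5),.05),('rinse cap',(391.4,110.5),.15),('beaker',(418,147),.09),('flask',(208,137),.125),('rack',(223,246),.06)): print(nm,onplane(c,p,z).round(3))
E
```

```text
[118 119 117 117 117 117 121 133 133 133 134 134 134 134 134 132 123 118
 118 122 134 134 133 134 134 134 135 135 131 101  54  49  53  52  52  70
 117 112  86  83  85  85  85  84  85  84  85  85  84  85  85  85  85  85
  85  84  83  84  84  85] [130 133 132]
115 0.5660877227783203 -0.011132028885185719 0.16165053844451904 10265.5
125 0.564770519733429 -0.010021312162280083 0.1287401169538498 7000.5
135 0.547309398651123 -0.07103386521339417 0.028126386925578117 5.5
win [324. 202.] [308 186  33  33 874] [[ 0.56434347 -0.00978965  0.071     ]]
studs [ 0.58123293 -0.12324003  0.064     ] [0.5451939  0.10293933 0.064     ]
pincap [[ 0.48565881 -0.02475749  0.117     ]]
btn [[ 0.45151957 -0.27965218  0.068     ]]
dish [[ 0.446 -0.463  0.016]]
bung [[0.37  0.14  0.026]]
vial [[ 0.38  -0.133  0.05 ]]
rinse cap [[ 0.783 -0.177  0.15 ]]
beaker [[ 0.707 -0.255  0.09 ]]
flask [[0.726 0.287 0.125]]
rack [[0.448 0.258 0.06 ]]
```

View pics/topz.png

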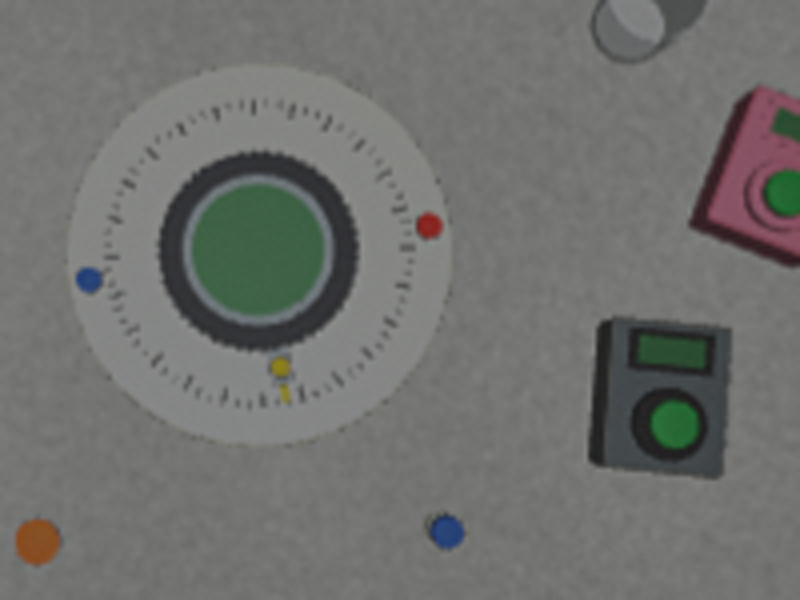

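The zoom shows the yellow pin cap and pointer (about (281,368)/(285,393) in the crop), the red stud at (429,225) and the axis near (258,249). The pointer has to turn +88° counter-clockwise. I'll straddle the pin loosely with half-open fingers and push with the trailing pad.

>>> {"method": "send_rows", "body": {
  "targets": "0 0 0.1 0 0 0 44; 0 0 0.1 0 0 0 44; 0 0 0 22 -29.6 0 44; 0 0 0 22 -29.6 0 44; 0 0 0 22 -29.6 0 44; 0 0 0 22 -29.6 0 44; 0 0 0 22 -29.6 0 44; 0 0 0 22 -29.6 0 44; 0 0 0 22 -29.6 0 44; 0 0 0 22 -29.6 0 44; 0 0 0 22 -29.6 0 44; 0 0 0 22 -29.6 0 44"
}}

```text
t: 1.1
ee_pos: [0.3878, -0.2222, 0.2309]
eef_rot: [0.996, 0.093, -0.0, -0.0]
force: [0.4, -1.0, 0.2]
gripper_width: 0.0442
grasp_force: 0.0
```

>>> {"method": "send_rows", "body": {
  "targets": "0 0 0 22 -29.6 0 44; 0 0 0 22 -29.6 0 44; 0 0 0 22 -29.6 0 44; 0 0 0 22 -29.6 0 44; 0 0 0 10 -13 0 44; 0 0 0 10 -13 0 44; 0 0 0 0 0 0 44; 0 0 0 0 0 0 44"
}}

```text
t: 1.77
ee_pos: [0.4667, -0.0616, 0.2308]
eef_rot: [0.996, 0.094, -0.001, -0.0]
force: [-0.5, -1.1, -0.4]
gripper_width: 0.044
grasp_force: 0.0
```

```bash
cat >> h.py <<'E'
A=np.array([.5645,-.0099])
def st():
    o=manip.get_obs(); r=R.from_quat(o['eef_rot']).as_matrix()
    print('t',round(o['t'],2),'pos',o['ee_pos'].round(4),'yaw',np.degrees(np.arctan2(r[1,0],r[0,0])).round(2),'zaxis',r[:,2].round(3),'w',round(o['gripper_width'],4),'F',o['force'].round(2)); return o,r
def delta(P):
    o,r=st(); return (r.T@(np.array(P)-o['ee_pos'])*1000).round(1)
E
python3 - <<'E'
from h import *
print(delta([.4857,-.0248,.12]))
im,c=snap('wrist','w1.png')
for z in(.117,):
  for b in blobs(im,(20,100,80),(38,255,255),15): print(b[0],b[1],onplane(c,b[0],z).round(4))
E
```

```text
t 1.77 pos [ 0.4667 -0.0616  0.2308] yaw 10.81 zaxis [-0.001 -0.    -1.   ] w 0.044 F [-0.5  -1.05 -0.44]
[ 25.7 -32.6 110.7]
[276.3 167.6] [267 158  19  23 271] [[ 0.4853 -0.0262  0.117 ]]
```

View pics/w1.png

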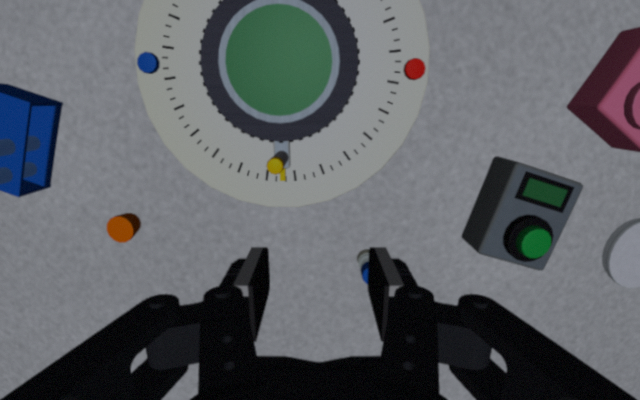

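The wrist view shows the pin cap at (276,165), red stud at (415,69), window centre at (279,60) and green button at (535,242), which agrees with the top view. I'll take the refined values from it while descending.

>>> {"method": "send_rows", "body": {
  "targets": "0 0 0 13 -17 0 44; 0 0 0 13 -16 0 44; 0 0 0 0 0 0 44; 0 0 0 0 0 20 44; 0 0 0 0 0 20 44; 0 0 0 0 0 20 44; 0 0 0 0 0 20 44; 0 0 0 0 0 20 44; 0 0 0 0 0 20 44; 0 0 0 0 0 20 44; 0 0 0 0 0 3 44; 0 0 0 0 0 0 44"
}}

```text
t: 2.82
ee_pos: [0.4849, -0.0258, 0.0869]
eef_rot: [0.996, 0.093, -0.002, -0.0]
force: [-0.7, -0.1, 0.7]
gripper_width: 0.0441
grasp_force: 0.0
```

```bash
python3 - <<'E'
from h import *
import types
st()
# wrist image 1 camera pose: rebuild from tool-relative extrinsics
o=manip.get_obs(); c=manip.get_calibration('wrist'); r=R.from_quat(o['eef_rot'])
rel=r.inv()*R.from_quat(c['orientation']); off=r.inv().apply(c['origin']-o['ee_pos'])
r0=R.from_quat([.9956,.0942,-.0005,0]); c['orientation']=(r0*rel).as_quat(); c['origin']=np.array([.4667,-.0616,.2308])+r0.apply(off)
im=cv2.imread('pics/w1.png')
for nm,lo,hi,z in(('red',(0,150,80),(8,255,255),.064),('blue',(100,130,60),(130,255,255),.064),('win',(40,40,40),(90,255,255),.071)):
  for b in blobs(im,lo,hi,100): print(nm,b[0],b[1],onplane(c,b[0],z).round(4), onplane(c,b[0],.068).round(4) if nm=='win' else '')
E
```

```text
t 2.82 pos [ 0.4849 -0.0258  0.0869] yaw 10.62 zaxis [-0.003  0.    -1.   ] w 0.0441 F [-0.66 -0.14  0.66]
red [414.4  68.5] [405  59  20  20 310] [[ 0.5814 -0.1227  0.064 ]] 
blue [147.1  62.2] [138  53  19  20 308] [[0.5452 0.1025 0.064 ]] 
blue [ 23.7 142. ] [   0   92   56  104 4391] [[0.4564 0.2177 0.064 ]] 
win [278.4  59.3] [ 225    3  108  113 9485] [[ 0.5658 -0.0094  0.071 ]] [[ 0.5661 -0.009   0.068 ]]
win [544.5 192.1] [523 178  45  29 770] [[ 0.5015 -0.2684  0.071 ]] [[ 0.5012 -0.2706  0.068 ]]
win [535.4 242.7] [520 227  32  33 806] [[ 0.4522 -0.2777  0.071 ]] [[ 0.4514 -0.28    0.068 ]]
```

>>> {"method": "send_rows", "body": {
  "targets": "0 0 0 0 0 0 26; 0 0 0 0 0 0 26; 0 0 0 0 0 0 26; 0 0 0 0 0 0 26; 0 0 -0.05 0 4 0 26; 0 0 -0.05 0 4 0 26; 0 0 -0.05 0 4 0 26; 0 0 -0.05 0 4 0 26; 0 0 -0.05 0 4 0 26; 0 0 -0.05 0 4 0 26; 0 0 -0.05 0 4 0 26; 0 0 -0.05 0 4 0 26"
}}

```text
t: 3.82
ee_pos: [0.498, -0.0541, 0.089]
eef_rot: [0.957, 0.291, 0.001, -0.0]
force: [-0.4, 2.1, 0.5]
gripper_width: 0.026
grasp_force: 0.9
```

```bash
cat >> h.py <<'E'
A=np.array([.5652,-.0097])
def arc():
    o,r=st(); d=o['ee_pos'][:2]-A; print('radius',np.hypot(*d).round(4),'ang',np.degrees(np.arctan2(d[1],d[0])).round(2),'grasp',o['grasp_force'])
E
python3 -c "
from h import *
arc()"
```

```text
t 3.82 pos [ 0.498  -0.0541  0.089 ] yaw 33.8 zaxis [ 0.001  0.001 -1.   ] w 0.026 F [-0.42  2.09  0.49]
radius 0.0805 ang -146.55 grasp 0.864556934684515
```

>>> {"method": "send_rows", "body": {
  "targets": "0 0 -0.05 0 4 0 26; 0 0 -0.05 0 4 0 26; 0 0 -0.05 0 4 0 26; 0 0 -0.05 0 4 0 26; 0 0 -0.05 0 4 0 26; 0 0 -0.05 0 4 0 26; 0 0 -0.05 0 4 0 26; 0 0 -0.05 0 4 0 26; 0 0 -0.05 0 4 0 26; 0 0 -0.05 0 4 0 26; 0 0 -0.05 0 4 0 26; 0 0 0 0 0 0 26"
}}

```text
t: 4.82
ee_pos: [0.5303, -0.0836, 0.0887]
eef_rot: [0.842, 0.539, 0.0, 0.0]
force: [0.0, 0.0, 0.3]
gripper_width: 0.026
grasp_force: 0.0
```

```bash
python3 -c "
from h import *
arc()"
```

```text
t 4.82 pos [ 0.5303 -0.0836  0.0887] yaw 65.25 zaxis [ 0.001  0.    -1.   ] w 0.026 F [0.04 0.   0.27]
radius 0.0817 ang -115.25 grasp 0.0
```

>>> {"method": "send_rows", "body": {
  "targets": "0 0 -0.05 0.1 4 0 26; 0 0 -0.05 0.1 4 0 26; 0 0 -0.05 0.1 4 0 26; 0 0 -0.05 0.1 4 0 26; 0 0 -0.05 0.1 4 0 26; 0 0 -0.05 0.1 4 0 26; 0 0 -0.05 0.1 4 0 26; 0 0 -0.05 0.1 4 0 26; 0 0 -0.05 0.1 4 0 26; 0 0 -0.05 0.1 4 0 26; 0 0 -0.05 0.1 4 0 26; 0 0 0 0 0 0 26"
}}

```text
t: 5.82
ee_pos: [0.5731, -0.0906, 0.0886]
eef_rot: [0.665, 0.747, -0.0, 0.0]
force: [-0.6, -0.4, 0.7]
gripper_width: 0.0262
grasp_force: 0.0
```

```bash
python3 - <<'E'
from h import *
arc()
ims=[]
for n in('top','wrist','side'):
    im,c=snap(n,n+'2.png'); ims.append(im)
    for b in blobs(im,(20,100,80),(38,255,255),8): print(n,b[0],b[1],onplane(c,b[0],.117).round(4))
cv2.imwrite('pics/m2.png',np.vstack([np.hstack([cv2.resize(ims[0][150:260,260:420],(400,275)),cv2.resize(ims[2][160:270,260:420],(400,275))]),cv2.resize(ims[1],(800,500))[0:300]]))
E
```

```text
t 5.82 pos [ 0.5731 -0.0906  0.0886] yaw 96.67 zaxis [ 0. -0. -1.] w 0.0262 F [-0.63 -0.42  0.65]
radius 0.0813 ang -84.45 grasp 0.0
wrist [301.2 290.6] [285 276  33  30 770] [[ 0.5661 -0.0882  0.117 ]]
```

View pics/m2.png

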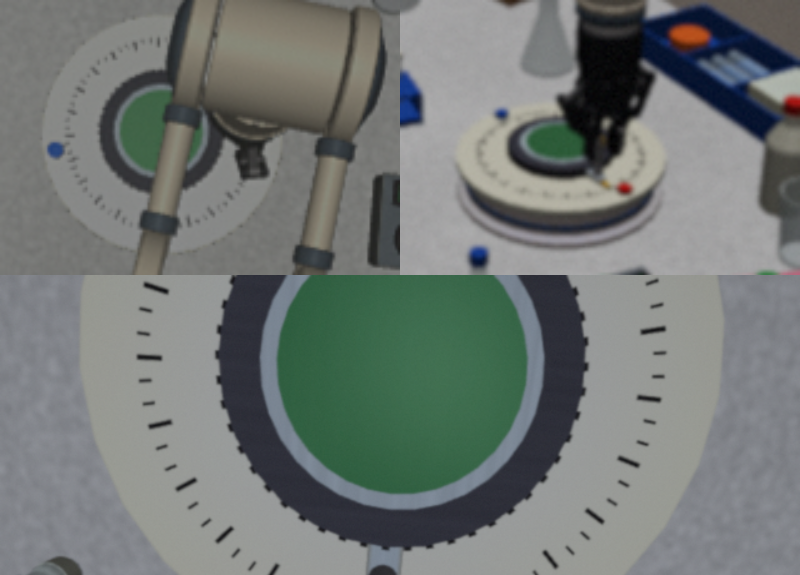

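The side view shows the pointer a little short of the red stud. The wrist camera puts the pin at -89.3° and the stud at -81.9°, so I push about 0.13 rad further.

>>> {"method": "send_rows", "body": {
  "targets": "0 0 -0.043 0.1 3.5 0 26; 0 0 -0.043 0.1 3.5 0 26; 0 0 -0.043 0.1 3.4 0 26; 0 0 0 0 0 0 26; 0 0 0 0 0 0 26"
}}

```text
t: 6.38
ee_pos: [0.5829, -0.0885, 0.0883]
eef_rot: [0.616, 0.788, 0.0, 0.0]
force: [0.5, 0.3, -0.8]
gripper_width: 0.0257
grasp_force: 0.0
```

```bash
python3 - <<'E'
from h import *
arc()
im,c=snap('wrist','w3.png')
for b in blobs(im,(20,100,80),(38,255,255),100):
    p=onplane(c,b[0],.117)[0]; print(p,np.degrees(np.arctan2(p[1]-A[1],p[0]-A[0])))
E
```

```text
t 6.38 pos [ 0.5829 -0.0885  0.0883] yaw 103.91 zaxis [ 0.  0. -1.] w 0.0257 F [ 0.45  0.34 -0.79]
radius 0.0807 ang -77.35 grasp 0.0
[ 0.57585139 -0.08735629  0.117     ] -82.19000091594947
```

>>> {"method": "send_rows", "body": {
  "targets": "0 0 0 0 -3.5 0 30; 0 0 0 0 -2 -2 38; 0 0 0 0 0 -3 44; 0 0 0 0 0 -20 44; 0 0 0 0 0 -30 44; 0 0 0 0 0 -30 44; 0 0 0 0 0 -30 44; 0 0 0 0 0 -25 44; 0 0 0.1 0 0 0 0; 0 0 0.1 0 0 0 0; 0 0 0.1 0 0 0 0; 0 0 0.1 0 0 0 0"
}}

```text
t: 7.43
ee_pos: [0.5776, -0.0899, 0.229]
eef_rot: [0.762, 0.648, 0.0, 0.0]
force: [-0.2, -0.4, -0.6]
gripper_width: -0.0003
grasp_force: 0.0
```

>>> {"method": "send_rows", "body": {
  "targets": "0 0 0.1 0 0 0 0; 0 0 0.1 0 0 0 0; 0 0 0 -28 -7 0 0; 0 0 0 -28 -7 0 0; 0 0 0 -28 -7 0 0; 0 0 0 -28 -7 0 0; 0 0 0 -28 -7 0 0; 0 0 0 -28 -7 0 0; 0 0 0 -28 -7 0 0; 0 0 0 0 0 0 0; 0 0 0 0 0 0 0"
}}

```text
t: 8.35
ee_pos: [0.4628, -0.2577, 0.2288]
eef_rot: [0.822, 0.57, 0.0, 0.0]
force: [0.0, -0.3, 1.1]
gripper_width: 0.0001
grasp_force: 0.0
```

```bash
python3 - <<'E'
from h import *
arc()
for n in('wrist','top'):
    im,c=snap(n,n+'4.png')
    for nm,lo,hi,z,a in(('yel',(20,100,80),(38,255,255),.117,8),('red',(0,150,80),(8,255,255),.064,15),('win',(40,40,40),(90,255,255),.071,80)):
        for b in blobs(im,lo,hi,a): print(n,nm,b[0],b[1][4],onplane(c,b[0],z).round(4), onplane(c,b[0],.068).round(4))
print(delta([.4515,-.2797,.09]))
im=cv2.imread('pics/wrist4.png')
E
```

```text
t 8.35 pos [ 0.4628 -0.2577  0.2288] yaw 69.48 zaxis [ 0.001 -0.    -1.   ] w 0.0001 F [ 0.02 -0.31  1.15]
radius 0.2683 ang -112.44 grasp 0.0
wrist win [363.7 193.3] 915 [[ 0.4988 -0.2768  0.071 ]] [[ 0.4989 -0.2776  0.068 ]]
wrist win [315.1 211.8] 958 [[ 0.4521 -0.2777  0.071 ]] [[ 0.4518 -0.2786  0.068 ]]
wrist win [530.9 227.3] 626 [[ 0.6374 -0.3636  0.071 ]] [[ 0.6389 -0.3653  0.068 ]]
wrist win [494.2 232.1] 794 [[ 0.6025 -0.3554  0.071 ]] [[ 0.6036 -0.357   0.068 ]]
top yel [356.3 196.2] 25 [[ 0.574  -0.0917  0.117 ]] [[ 0.5802 -0.0952  0.068 ]]
top red [391.3 110.5] 89 [[ 0.8151 -0.1916  0.064 ]] [[ 0.8137 -0.191   0.068 ]]
top red [366.7 196. ] 24 [[ 0.5812 -0.123   0.064 ]] [[ 0.5807 -0.1226  0.068 ]]
top win [460.7 172.2] 89 [[ 0.6433 -0.3683  0.071 ]] [[ 0.6439 -0.3694  0.068 ]]
top win [456.6 187.9] 108 [[ 0.6017 -0.3562  0.071 ]] [[ 0.6022 -0.3573  0.068 ]]
top win [324.1 202. ] 874 [[ 0.5643 -0.0101  0.071 ]] [[ 0.5647 -0.01    0.068 ]]
top win [427.5 227.2] 139 [[ 0.4989 -0.2782  0.071 ]] [[ 0.499 -0.279  0.068]]
top win [428.2 245.6] 138 [[ 0.4515 -0.2786  0.071 ]] [[ 0.4515 -0.2794  0.068 ]]
t 8.45 pos [ 0.4638 -0.2563  0.2286] yaw 69.65 zaxis [ 0.001  0.    -1.   ] w -0.0003 F [ 1.47 -0.32 -0.88]
[-26.3  -3.4 138.6]
```

View pics/wrist4.png

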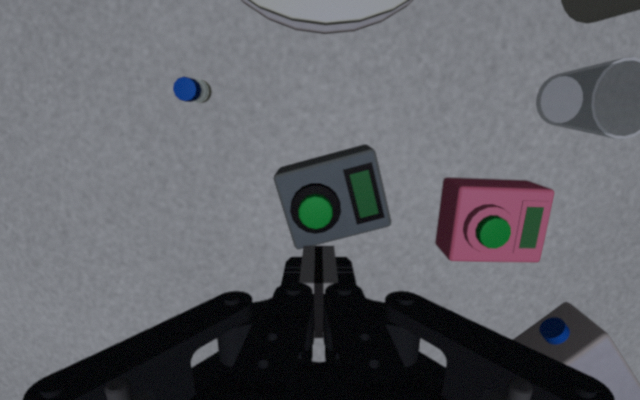

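The wrist view shows the closed fingertips just short of the grey box's green button (315,212), with the pink look-alike well to the right. The scale is mostly out of view, so I check the pointer in a zoom of the top view.

```bash
python3 - <<'E'
from h import *
im=cv2.imread('pics/top4.png'); c=manip.get_calibration('top')
hsv=cv2.cvtColor(im,cv2.COLOR_BGR2HSV); m=cv2.inRange(hsv,(20,80,60),(38,255,255)); print(m[185:207,345:372]//255)
# expected pixels for pin cap and pointer tip if angle=th
for th in(-84.6,-81.7,-78.8):
    u=np.array([np.cos(np.radians(th)),np.sin(np.radians(th))]); a=np.array([.5645,-.010])
    print(th,proj(c,[[*(a+.08*u),.117],[*(a+.095*u),.060],[*(a+.102*u),.060]]).round(1).tolist())
cv2.imwrite('pics/z4.png',cv2.resize(im[165:235,290:380],None,fx=8,fy=8,interpolation=cv2.INTER_CUBIC))
E
```

```text
[[0 0 0 0 0 0 0 0 0 0 0 0 0 0 0 0 0 0 0 0 0 0 0 0 0 0 0]
 [0 0 0 0 0 0 0 0 0 0 0 0 0 0 0 0 0 0 0 0 0 0 0 0 0 0 0]
 [0 0 0 0 0 0 0 0 0 0 0 0 0 0 0 0 0 0 0 0 0 0 0 0 0 0 0]
 [0 0 0 0 0 0 0 0 0 0 0 0 0 0 0 0 0 0 0 0 0 0 0 0 0 0 0]
 [0 0 0 0 0 0 0 0 0 0 0 0 0 0 0 0 0 0 0 0 0 0 0 0 0 0 0]
 [0 0 0 0 0 0 0 0 0 0 0 0 0 0 0 0 0 0 0 0 0 0 0 0 0 0 0]
 [0 0 0 0 0 0 0 0 0 0 0 0 0 0 0 0 0 0 0 0 0 0 0 0 0 0 0]
 [0 0 0 0 0 0 0 0 0 0 0 0 0 0 0 0 0 0 0 0 0 0 0 0 0 0 0]
 [0 0 0 0 0 0 0 0 0 0 0 0 0 0 0 0 0 0 0 0 0 0 0 0 0 0 0]
 [0 0 0 0 0 0 0 0 0 1 1 1 0 0 0 0 0 0 0 0 0 0 0 0 0 0 0]
 [0 0 0 0 0 0 0 0 1 1 1 1 1 0 0 0 0 0 0 0 0 0 0 0 0 0 0]
 [0 0 0 0 0 0 0 0 1 1 1 1 1 0 0 0 0 0 0 0 0 0 0 0 0 0 0]
 [0 0 0 0 0 0 0 0 1 1 1 1 1 1 1 1 1 1 0 0 0 0 0 0 0 0 0]
 [0 0 0 0 0 0 0 0 0 1 1 1 0 1 1 1 1 0 0 0 0 0 0 0 0 0 0]
 [0 0 0 0 0 0 0 0 0 0 0 0 0 0 0 0 0 0 0 0 0 0 0 0 0 0 0]
 [0 0 0 0 0 0 0 0 0 0 0 0 0 0 0 0 0 0 0 0 0 0 0 0 0 0 0]
 [0 0 0 0 0 0 0 0 0 0 0 0 0 0 0 0 0 0 0 0 0 0 0 0 0 0 0]
 [0 0 0 0 0 0 0 0 0 0 0 0 0 0 0 0 0 0 0 0 0 0 0 0 0 0 0]
 [0 0 0 0 0 0 0 0 0 0 0 0 0 0 0 0 0 0 0 0 0 0 0 0 0 0 0]
 [0 0 0 0 0 0 0 0 0 0 0 0 0 0 0 0 0 0 0 0 0 0 0 0 0 0 0]
 [0 0 0 0 0 0 0 0 0 0 0 0 0 0 0 0 0 0 0 0 0 0 0 0 0 0 0]
 [0 0 0 0 0 0 0 0 0 0 0 0 0 0 0 0 0 0 0 0 0 0 0 0 0 0 0]]
-84.6 [[355.5, 197.0], [359.6, 199.1], [362.3, 198.8]]
-81.7 [[355.3, 195.4], [359.4, 197.3], [362.0, 196.9]]
-78.8 [[355.0, 193.8], [359.1, 195.5], [361.7, 195.0]]
```

View pics/z4.png

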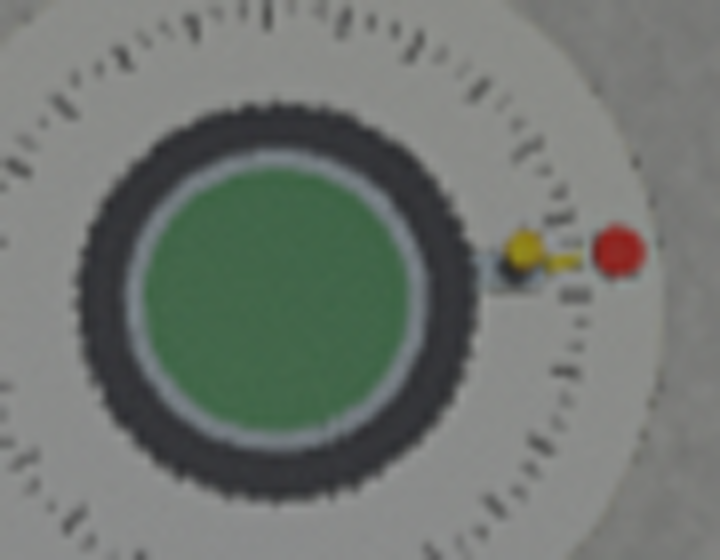

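The pointer bar (570,262) aims at the red stud (619,250). The angle works out at roughly -82.1 to -82.9° against -81.7°, which is 1–2 mm off and well within tolerance. Now I press the button.

>>> {"method": "send_rows", "body": {
  "targets": "0 0 0 -13 -2 10 0; 0 0 0 -13 -1.5 20 0; 0 0 0 0 0 30 0; 0 0 0 0 0 30 0; 0 0 0 0 0 25 0; 0 0 0 0 0 20 0; 0 0 0 0 0 5 0; 0 0 0 0 0 0 0; 0 0 0 0 0 0 0"
}}

```text
t: 9.2
ee_pos: [0.4515, -0.2798, 0.0889]
eef_rot: [0.821, 0.571, 0.0, 0.0]
force: [-0.2, -1.0, 0.7]
gripper_width: -0.0
grasp_force: 0.0
```

```bash
python3 - <<'E'
from h import *
print(delta([.4516,-.2793,.062]))
E
```

```text
t 9.2 pos [ 0.4515 -0.2798  0.0889] yaw 69.7 zaxis [ 0. -0. -1.] w -0.0 F [-0.24 -0.98  0.68]
[ 0.5 -0.1 26.9]
```

>>> {"method": "send_rows", "body": {
  "targets": "0 0 0 0 0 8 0; 0 0 0 0 0 8 0; 0 0 0 0 0 4 0; 0 0 0 0 0 2 0; 0 0 0 0 0 2 0; 0 0 0 0 0 1.5 0; 0 0 0 0 0 1 0; 0 0 0 0 0 0 0; 0 0 0 0 0 0 0"
}}

```text
t: 9.95
ee_pos: [0.4518, -0.2802, 0.0658]
eef_rot: [0.821, 0.571, 0.001, 0.001]
force: [-5.7, 4.5, 18.2]
gripper_width: 0.0002
grasp_force: 8.7
```

```bash
python3 - <<'E'
from h import *
o,r=st(); print(o['wrist_torque'])
s,c=snap('side','s5.png'); p=proj(c,[.4515,-.28,.065])[0].astype(int); w,_=snap('wrist','w5.png')
print(p); x,y=p
cv2.imwrite('pics/m5.png',np.hstack([cv2.resize(s[y-50:y+40,x-60:x+60],(533,400),interpolation=cv2.INTER_CUBIC),cv2.resize(w[130:330,250:383],(266,400))]))
st()
E
```

```text
t 9.95 pos [ 0.4518 -0.2802  0.0658] yaw 69.66 zaxis [ 0.003 -0.002 -1.   ] w 0.0002 F [-5.66  4.52 18.16]
[0.72292195 0.98116002 0.02523494]
[342 275]
t 10.05 pos [ 0.4518 -0.2802  0.0658] yaw 69.67 zaxis [ 0.003 -0.002 -1.   ] w 0.0 F [-5.38  3.77 17.31]
```

View pics/m5.png

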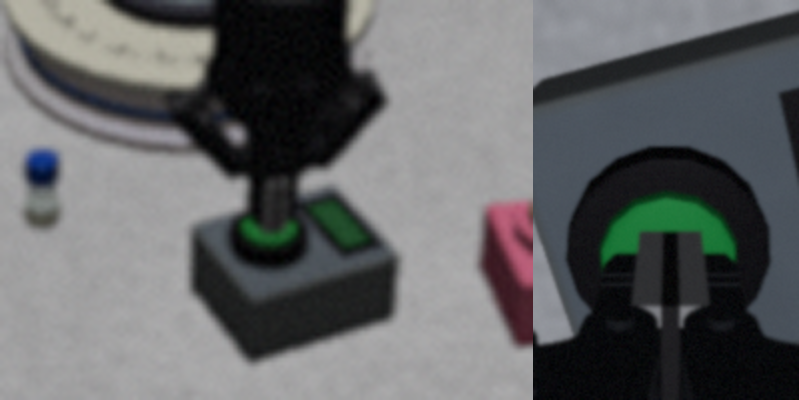

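The pictures show the fingertips centred on the green button inside its black collar. 18 N is well above the spring force, so it is on a hard stop. I'll check the travel by backing off in steps and reading the force.

>>> {"method": "send_rows", "body": {
  "targets": "0 0 0 0 0 -2 0; 0 0 0 0 0 0 0; 0 0 0 0 0 0 0"
}}

```text
t: 10.3
ee_pos: [0.4517, -0.2801, 0.0659]
eef_rot: [0.821, 0.571, 0.0, 0.001]
force: [-1.0, 2.3, 9.7]
gripper_width: 0.0002
grasp_force: 4.7
```

>>> {"method": "send_rows", "body": {
  "targets": "0 0 0 0 0 -2 0; 0 0 0 0 0 0 0; 0 0 0 0 0 0 0"
}}

```text
t: 10.55
ee_pos: [0.4516, -0.2801, 0.0664]
eef_rot: [0.821, 0.571, 0.0, 0.001]
force: [0.8, 0.5, 3.6]
gripper_width: -0.0002
grasp_force: 1.8
```

>>> {"method": "send_rows", "body": {
  "targets": "0 0 0 0 0 -2 0; 0 0 0 0 0 0 0; 0 0 0 0 0 0 0"
}}

```text
t: 10.8
ee_pos: [0.4515, -0.28, 0.0679]
eef_rot: [0.821, 0.571, 0.0, 0.0]
force: [2.3, -0.1, 2.6]
gripper_width: 0.0003
grasp_force: 1.5
```

>>> {"method": "send_rows", "body": {
  "targets": "0 0 0 0 0 -2 0; 0 0 0 0 0 0 0; 0 0 0 0 0 0 0"
}}

```text
t: 11.05
ee_pos: [0.451, -0.2797, 0.0696]
eef_rot: [0.821, 0.571, -0.0, -0.0]
force: [1.3, -0.7, 2.0]
gripper_width: 0.0003
grasp_force: 1.1
```

>>> {"method": "send_rows", "body": {
  "targets": "0 0 0 0 0 -2 0; 0 0 0 0 0 0 0; 0 0 0 0 0 0 0"
}}

```text
t: 11.3
ee_pos: [0.4508, -0.2796, 0.0715]
eef_rot: [0.821, 0.571, -0.0, -0.001]
force: [-0.1, -0.1, 2.1]
gripper_width: -0.0001
grasp_force: 0.6
```

>>> {"method": "send_rows", "body": {
  "targets": "0 0 0 0 0 -3 0; 0 0 0 0 0 0 0; 0 0 0 0 0 0 0"
}}

```text
t: 11.55
ee_pos: [0.451, -0.2797, 0.0746]
eef_rot: [0.821, 0.571, -0.0, -0.0]
force: [0.1, 0.9, 0.6]
gripper_width: -0.0002
grasp_force: 0.0
```

The spring force ran from z = 0.066 to 0.072, so the button made its full 6 mm of travel. Now I retract and check.

>>> {"method": "send_rows", "body": {
  "targets": "0 0 0 0 0 -20 0; 0 0 0 0 0 -30 0; 0 0 0 0 0 -30 0; 0 0 0 0 0 -30 0; 0 0 0 0 0 -30 0; 0 0 0 0 0 0 0; 0 0 0 0 0 0 0; 0 0 0 0 0 0 0; 0 0 0 0 0 0 0; 0 0 0 0 0 0 0"
}}

```text
t: 12.38
ee_pos: [0.4507, -0.2794, 0.2128]
eef_rot: [0.821, 0.571, -0.001, -0.002]
force: [0.7, 0.4, 0.4]
gripper_width: 0.0
grasp_force: 0.0
```

```bash
python3 - <<'E'
from h import *
st()
im,c=snap('top','t6.png')
for nm,lo,hi in(('yel',(20,80,60),(38,255,255)),('red',(0,150,80),(8,255,255)),('green',(45,100,50),(85,255,255))):
    print(nm,[(b[0].tolist(),int(b[1][4])) for b in blobs(im,lo,hi)])
print(manip.sign_off())
E
```

```text
t 12.38 pos [ 0.4507 -0.2794  0.2128] yaw 69.66 zaxis [-0.003  0.002 -1.   ] w 0.0 F [0.73 0.43 0.36]
yel [([356.4, 196.4], 30)]
red [([391.4, 110.5], 90), ([366.8, 196.0], 23)]
green [([460.8, 172.2], 65), ([456.6, 187.8], 100), ([427.5, 227.4], 102), ([428.2, 245.6], 128)]
the job is handed in; nothing more can be done
None
```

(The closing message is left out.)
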